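# Slide the packed lunch box between the pans to the pick-up mat

### The arm

A 6-joint arm with a two-finger parallel gripper is mounted at the origin on the work surface. World frame = base frame: x ahead of the robot, y to its left, z up, the work surface at z = 0. Lengths are in m, angles in rad, forces in N, time in s.
With the tool pointing down it reaches from about 0.35 to 0.775 m from the base axis. Payload 5.5 kg.
Tool frame: the origin (TCP) lies at the very end of the fingers, on their centre line; the grasp point (between the pads) lies 19 mm behind it; x points along the fingers, y is the direction in which the jaws open and shut, and the axes are right-handed (so a half turn about x gives the same grasp; the last joint's range is limited). The gripper opens to 85 mm and grips with 20 to 120 N. Pads are 22 mm wide; open, the fingers measure 114 mm over their backs; the gripper's body (76 mm by 85 mm) begins 54 mm behind the grasp point. The pads swing forward as they close: fully open they stand 13 mm farther back than shut.
Start: joints at [-1.26, 0.313, 0.046, 1.304, 0, 1.431], TCP at [0.251, -0.518, 0.199] pointing down, gripper open.
Joint ranges: [-2.76, 2.76], [-0.86, 1.69], [-1.03, 1.26], [-2.2, 2.34], [-1.47, 1.5], [-3.14, 3.14]. Speed limits (rad/s): [2.57, 2.57, 3.14, 3.14, 3.14, 3.14].

### API

Orientations are given as a unit quaternion [w, x, y, z].
In Python, from workcell import env gives the robot as it stands.
- The arm moves only by the tool drive_tool, never from a script. Its argument "plan" is a list that holds one entry, the list of rows, each a list of 7 numbers: the shift along the tool's x, y, z in cm, then the turn, a rotation vector about the tool's x, y, z in degrees, then the opening, from 0 (shut) to 1 (fully open). In form: [[[tx, ty, tz, wx, wy, wz, fingers], ...]]. A call has exactly 5 rows; each row shifts and turns the commanded pose from where the row before left it, along the tool's axes as they then stand; what a row does not reach is not made up. A row lasts 1/12 s, in which the tool goes at most 41.7 mm and 7.16 degrees, less where a joint would pass 70% of its speed; a pose out of reach is approached as far as the arm can. A call with a gripper value outside its range is refused whole. The fingers move at their own pace and stop on an object; "squeeze" is the grip in N (left out, the last holds). Time passes only in rows, so rows that do not move let the fingers close, or fill a call up. It gives the time, the measured TCP pose, the force and the opening at its end, in the units of the state.
- env.get_state(): the state, without advancing time (a new reading comes with each control period).
- env.read_camera(name): name is "scene" or "top"; returns the picture (400x640x3 uint8, red, green, blue); there is no depth.
- env.camera_model(name): a dict with "camera_matrix" (3x3 intrinsics, pixels), "camera_from_world" (4x4, takes a point from world to camera coordinates). Camera axes: x right, y down, z forward; pixel columns grow to the right and rows downward; lengths in m; the calibration is good to about 2 mm. A picture is of the moment at which its call begins. camera_model takes no time and is no camera call.
- env.hand_in(): hands the job in, once; it reports no verdict.
The state is a dict: "clock": time; "joint_pos": joint angles; "qvel": joint speeds; "tau": joint torques, N m; "tcp_pos": TCP position; "orientation": TCP orientation; "wrist_force": force on the tool from outside, world axes, zero at the start; "ft_torque": the same for the moment, N m; "finger_gap": finger opening in m.
Only numpy, scipy, OpenCV 4.12 (cv2) and the standard library are available. Lean on these libraries where they do the work, as an engineer would, in place of code of your own. Each camera call takes 0.05 s, during which the arm holds its last target.

### The job

Push the packed lunch box (white with a green lid) along the counter, through the narrow gap between the two steel pans, until it stands wholly on the blue pick-up mat on the other side. Only push it with the fingers: keep it flat on the counter, never lifting or tipping it, and leave the mustard bottle, the cup and the shaker where they stand.

Things in the scene. Friction and masses are not known exactly. Their poses are not given: they have to be found in the camera images.
- lunchbox: Loose closed food box, white with a green lid, 100 mm (its x) by 120 mm (its y) by 57 mm high, about 0.35 kg, edges rounded by about 7 mm, too wide to grasp. Origin: centre of its underside. It starts on the counter on the robot's left of the pans (their +y side), its y axis turned up to 0.35 rad from the gap's direction and its centre up to 45 mm off the gap's centre line. It slides without tumbling when pushed low down.
- corner_a (a point): Corner of the lunch box's footprint at its +x +y (50, 60 mm from its centre), at the underside
- corner_b (a point): Corner of the lunch box's footprint at its +x -y (50, -60 mm), at the underside
- corner_c (a point): Corner of the lunch box's footprint at its -x -y (-50, -60 mm), at the underside
- corner_d (a point): Corner of the lunch box's footprint at its -x +y (-50, 60 mm), at the underside
- pan_near: Rectangular steel pan of cheese slices nearer the robot, fixed (it cannot be pushed away), 160 mm (x) by 140 mm (y), rim 50 mm high, upright walls, closed round corner posts (18 mm radius), contents below the rim. Origin: centre of its underside. The gap lies along its +x side, from its face at x = +80 mm; the box travels along its -y direction.
- pan_far: Rectangular steel pan of ham slices farther from the robot, fixed, same size and same yaw as the near pan, up to 15 mm staggered along y. Origin: centre of its underside. Its face at x = -80 mm is the gap's other wall: the gap is 106 to 111 mm wide and about 140 mm long.
- lane_mid (a point): Middle of the gap between the pans on the counter, within 1.5 mm across; its axes are those of the near pan (y along the gap, x across it). The box goes through towards -y.
- mat: Flat blue pick-up mat fixed on the counter beyond the gap (on its -y side), 160 mm (x) by 180 mm (y), under 1 mm thick, the box slides onto it without a step. Origin: its centre; same yaw as the pans; within 8 mm of the gap's centre line, its centre 210 to 250 mm beyond the middle of the gap.
- mustard: Loose yellow bottle with a red cap, 54 mm across, 150 mm high, beyond the end of the mat. Origin: centre of its underside. To be left alone.
- cup: Loose red open cup, 72 mm across the rim, 85 mm high, beside the mat on the far side. Origin: centre of its underside. To be left alone.
- shaker: Loose white shaker with a steel cap, 44 mm across, 75 mm high, beside the mat on the robot's side. Origin: centre of its underside. To be left alone.
There are look-alikes about, which are no part of the job. Several things look just like the lunchbox: the one meant starts farthest to the robot's right.

How it is judged:
On the way:
1. the lunch box is in the gap between the two pans, flat on the counter (x of lunchbox in the frame of lane_mid between -0.012 and 0.012 m and y of lunchbox in the frame of lane_mid between -0.03 and 0.03 m and height (world z) of lunchbox below 0.006 m), for 0.1 s.
At the end, for the whole second after the job is handed in: All four corners of the lunch box's footprint lie within the mat's outline (3 mm of overhang allowed), the box flat on the counter and at rest (x of corner_a in the frame of mat between -0.083 and 0.083 m and y of corner_a in the frame of mat between -0.093 and 0.093 m and x of corner_b in the frame of mat between -0.083 and 0.083 m and y of corner_b in the frame of mat between -0.093 and 0.093 m and x of corner_c in the frame of mat between -0.083 and 0.083 m and y of corner_c in the frame of mat between -0.093 and 0.093 m and x of corner_d in the frame of mat between -0.083 and 0.083 m and y of corner_d in the frame of mat between -0.093 and 0.093 m and height (world z) of lunchbox below 0.006 m and angle between lunchbox's own z axis and vertical below 0.08 rad and linear speed of lunchbox below 0.01 m/s and angular speed of lunchbox below 0.1 rad/s); the robot touches nothing.
It fails at once if the lunch box is lifted (over 12 mm off the counter) (height (world z) of lunchbox above 0.012 m).
It fails at once if the lunch box is tipped (over 0.2 rad) (angle between lunchbox's own z axis and vertical above 0.2 rad).
It fails at once if the mustard bottle is moved over 20 mm or knocked over (distance of mustard from where it was at the start of the episode above 0.02 m or angle between mustard's own z axis and vertical above 0.35 rad).
It fails at once if the cup is moved over 20 mm or knocked over (distance of cup from where it was at the start of the episode above 0.02 m or angle between cup's own z axis and vertical above 0.35 rad).
It fails at once if the shaker is moved over 20 mm or knocked over (distance of shaker from where it was at the start of the episode above 0.02 m or angle between shaker's own z axis and vertical above 0.35 rad).
It also fails if it takes over 64 s, if anything falls off the work surface, if the arm or the gripper's body presses on something with over 40 N, if the wrist force passes 120 N, or if a joint passes its speed limit or range.

## Working session

There is one attempt and no reset: what is moved stays moved. The work goes in short steps, Python scripts to look and compute and a tool call to move; the robot and the scene stay as the last step left them, time stands still between calls to the robot, and variables do not carry over. Pictures are saved under pics/ and viewed, and the job is handed in when it is done.

Besides the shell and the picture viewer there is one more tool, called after ">>>" as name(argument=value, ...) on one line, values as JSON. drive_tool: Moves the arm, as the interface text tells. Its arguments: {"type":"object","properties":{"plan":{"type":"array","items":{"type":"array","items":{"type":"array","items":{"type":"number"}}}},"squeeze":{"type":"number"}},"required":["plan"]}

```bash
ls; mkdir -p pics; python3 - <<'E'
from workcell import env
import cv2
for n in("scene","top"):
    im=env.read_camera(n); cv2.imwrite(f"pics/{n}0.png",im[:,:,::-1])
    m=env.camera_model(n); print(n,m)
print(env.get_state())
E
```

```text
pics
scene {'camera_matrix': array([[419.07316153,   0.        , 323.49576786],
       [  0.        , 419.07316153, 201.0824788 ],
       [  0.        ,   0.        ,   1.        ]]), 'camera_from_world': array([[-0.08438561,  0.99626798,  0.01814343,  0.06748417],
       [ 0.59707255,  0.06513379, -0.79953859, -0.29035405],
       [-0.79773645, -0.05663661, -0.60034062,  1.48203683],
       [ 0.        ,  0.        ,  0.        ,  1.        ]])}
top {'camera_matrix': array([[411.29174847,   0.        , 316.64630514],
       [  0.        , 411.29174847, 196.67025592],
       [  0.        ,   0.        ,   1.        ]]), 'camera_from_world': array([[ 0.01070126, -0.99990371, -0.00883519, -0.01517448],
       [-0.98652673, -0.00911477, -0.16334605,  0.5541408 ],
       [ 0.16324979,  0.01046416, -0.98652927,  1.08646446],
       [ 0.        ,  0.        ,  0.        ,  1.        ]])}
{'clock': 0.1, 'joint_pos': array([-1.25956694e+00,  3.13933804e-01,  4.50861484e-02,  1.30359934e+00,
       -1.30986250e-05,  1.43122251e+00]), 'qvel': array([-0.0006216 , -0.00187915,  0.00079724,  0.00103851, -0.00014535,
        0.00136719]), 'tau': array([ 2.39486166e-03, -4.81726205e+01,  2.99243796e+01,  1.27654412e-02,
       -2.04221155e-04, -5.14169528e-06]), 'tcp_pos': array([ 0.25036366, -0.5170637 ,  0.19799061]), 'orientation': array([-0.15745572, -0.68916523, -0.15861783,  0.68927452]), 'wrist_force': array([-0.01237061, -0.26660013,  0.52629148]), 'ft_torque': array([ 0.0234961 , -0.02017196,  0.0170641 ]), 'finger_gap': 0.08517653351434966}
```

View pics/top0.png

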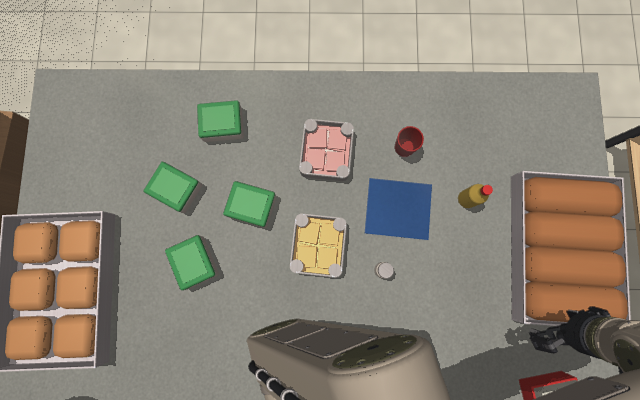

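View pics/scene0.png

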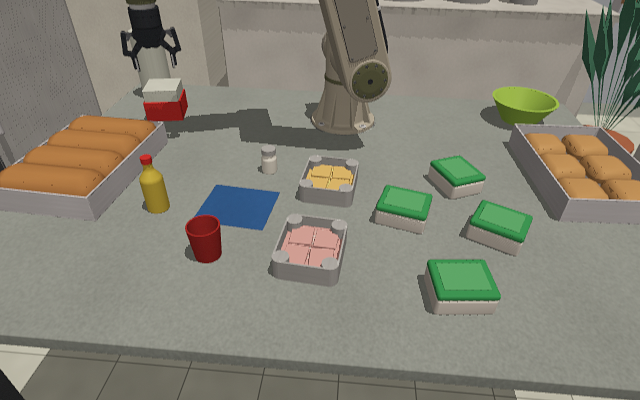

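The top view shows four green-lidded boxes, at (219,118), (171,186), (249,203) and (190,262). Robot's right is image right here, so the one at (249,203) is meant: it is farthest right and lies in front of the gap. I'll confirm that in enlarged crops.

```bash
python3 - <<'E'
import cv2
im=cv2.imread("pics/top0.png")
cv2.imwrite("pics/cA.png",cv2.resize(im[170:240,210:290],None,fx=8,fy=8,interpolation=cv2.INTER_CUBIC))
cv2.imwrite("pics/cB.png",cv2.resize(im[110:290,280:440],None,fx=5,fy=5,interpolation=cv2.INTER_CUBIC)[:, :])
cv2.imwrite("pics/cB.png",cv2.resize(im[110:290,280:440],None,fx=3.3,fy=3.3,interpolation=cv2.INTER_CUBIC))
E
```

```text
(no output)
```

View pics/cA.png

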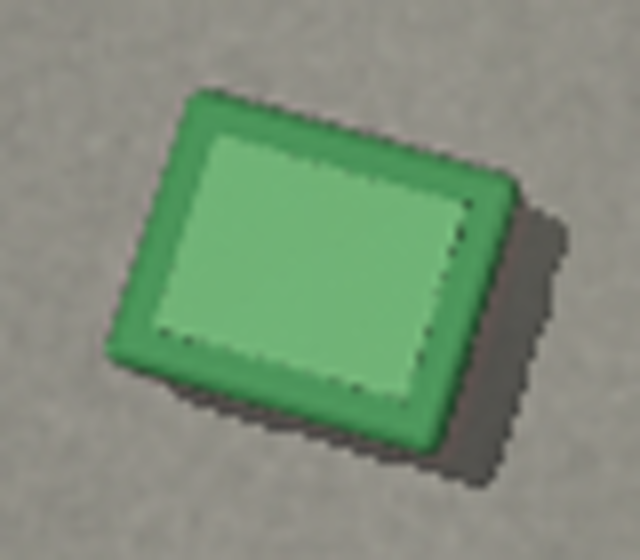

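View pics/cB.png

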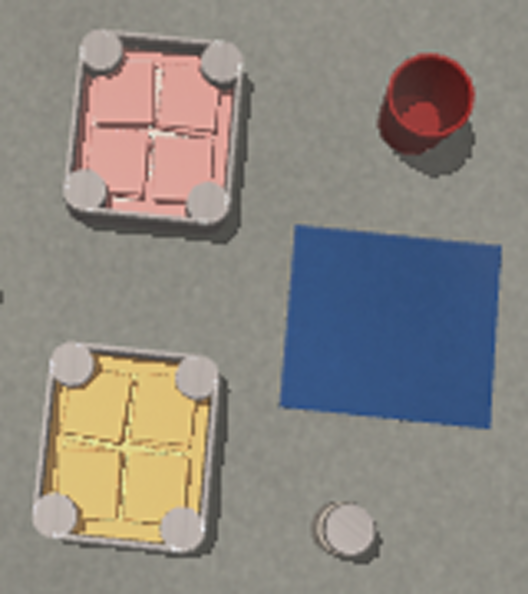

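```bash
cat > h.py <<'E'
import numpy as np, cv2
from workcell import env
def proj(n,P):
    m=env.camera_model(n);T=np.array(m["camera_from_world"]);K=np.array(m["camera_matrix"])
    P=np.atleast_2d(P); c=P@T[:3,:3].T+T[:3,3]; u=c@K.T; return u[:,:2]/u[:,2:]
def unproj(n,uv,z):
    m=env.camera_model(n);T=np.array(m["camera_from_world"]);K=np.array(m["camera_matrix"])
    uv=np.atleast_2d(uv).astype(float); d=np.c_[uv,np.ones(len(uv))]@np.linalg.inv(K).T@T[:3,:3]
    o=-T[:3,:3].T@T[:3,3]; return (o+d*((z-o[2])/d[:,2])[:,None])[:,:2]
def rect(mask,z,n="top",near=None,minA=200):
    cs,_=cv2.findContours(mask.astype(np.uint8),cv2.RETR_EXTERNAL,cv2.CHAIN_APPROX_NONE)
    out=[]
    for c in cs:
        if cv2.contourArea(c)<minA: continue
        W=unproj(n,c[:,0,:],z); r=cv2.minAreaRect((W*1000).astype(np.float32)); out.append(r)
    return out
def green(im):
    h=cv2.cvtColor(im,cv2.COLOR_RGB2HSV); return (h[...,0]>45)&(h[...,0]<80)&(h[...,1]>90)&(h[...,2]>60)
def blue(im):
    h=cv2.cvtColor(im,cv2.COLOR_RGB2HSV); return (h[...,0]>98)&(h[...,0]<125)&(h[...,1]>110)
E
python3 - <<'E'
from h import *
im=cv2.imread("pics/top0.png")[:,:,::-1].copy()
print("boxes",rect(green(im),0.050))
print("mat",rect(blue(im),0.0))
sc=cv2.imread("pics/scene0.png")[:,:,::-1].copy()
print("boxes sc",rect(green(sc),0.050,"scene"))
print("mat sc",rect(blue(sc),0.0,"scene"))
for nm,p in(("far",[(101,49),(221,61),(85,191),(208,202)]),("near",[(71,363),(196,377),(55,515),(182,526)])):
    W=unproj("top",np.array(p)/3.3+[280,110]-0.5*(1-1/3.3),0.05)*1000
    print(nm,W.round(1).tolist(),W.mean(0))
E
```

```text
boxes [((373.0785827636719, 328.621826171875), (118.54429626464844, 99.75638580322266), 25.374481201171875), ((533.115234375, 175.57135009765625), (119.6448974609375, 98.93818664550781), 74.27131652832031), ((579.560546875, 393.96527099609375), (120.39813995361328, 98.15072631835938), 61.8591194152832), ((775.4935913085938, 270.9991455078125), (99.24954223632812, 118.89259338378906), 5.856294631958008)]
mat [((530.06298828125, -241.50149536132812), (178.583251953125, 157.97166442871094), 84.52591705322266)]
boxes sc [((778.0491333007812, 268.53326416015625), (103.86544799804688, 121.58595275878906), 5.809091091156006), ((582.4317016601562, 390.5039367675781), (119.11616516113281, 110.65373229980469), 62.04713821411133), ((536.0418701171875, 172.94070434570312), (119.2911148071289, 110.28422546386719), 74.25263214111328), ((375.88946533203125, 325.6268310546875), (129.14585876464844, 107.6313247680664), 25.404935836791992), ((-938.5648803710938, 1217.961669921875), (32.952186584472656, 1500.829833984375), 68.7725601196289)]
mat sc [((531.615478515625, -243.90213012695312), (178.9519805908203, 156.13388061523438), 84.4419937133789)]
far [[759.9, 10.6], [750.0, -92.0], [635.2, 22.4], [626.6, -81.0]] [692.90869886 -35.02933017]
near [[489.8, 31.7], [479.3, -71.2], [366.3, 42.5], [358.7, -60.1]] [423.52798581 -14.27309167]
```

```bash
cat >> h.py <<'E'
from scipy.spatial.transform import Rotation as Ro
TH=np.radians(-5.4); MID=np.array([.5582,-.02465])
EX=np.array([np.cos(TH),np.sin(TH)]); EY=np.array([-EX[1],EX[0]])
def lane(p): d=np.asarray(p)-MID; return np.array([d@EX,d@EY])
def world(l): return MID+l[0]*EX+l[1]*EY
def st():
    s=env.get_state(); q=s["orientation"]; R=Ro.from_quat([q[1],q[2],q[3],q[0]]).as_matrix(); return s,R
def show():
    s,R=st(); a=lambda v:np.degrees(np.arctan2(v[1],v[0]))-np.degrees(TH)
    print("t%.2f"%s["clock"],"lane mm",(lane(s["tcp_pos"][:2])*1000).round(1),"z %.1f"%(s["tcp_pos"][2]*1000),
     "jaw ang rel laneX %.1f"%a(R[:,1]),"toolz ang %.1f"%a(R[:,2]),"down",R[:,0].round(3),"F",s["wrist_force"].round(1),"gap %.3f"%s["finger_gap"],"q6 %.2f"%s["joint_pos"][5])
def goto(l,z):
    s,R=st(); t=np.r_[world(np.array(l)/1000),z/1000]-s["tcp_pos"]; print("tool shift cm",(R.T@t*100).round(2))
def box():
    im=env.read_camera("top"); 
    for r in rect(green(im),0.05):
        c=lane(np.array(r[0])/1000)*1000; w,h=r[1]; a=r[2] if w>h else r[2]+90
        a=(a-90-np.degrees(TH)+90)%180-90
        print("box lane",c.round(1),"yaw %.1f"%a,"dim",round(w,1),round(h,1))
    return im
E
python3 - <<'E'
from h import *
show(); goto((-135,197),200)
E
```

```text
t0.10 lane mm [-260.1 -519.2] z 198.0 jaw ang rel laneX -58.8 toolz ang -148.8 down [-0.001  0.002 -1.   ] F [-0.  -0.3  0.5] gap 0.085 q6 1.43
tool shift cm [ -0.1  -54.75 -47.83]
```

>>> drive_tool(plan=[[[0,-2.74,-2.39,0,0,0,1],[0,-2.74,-2.39,0,0,0,1],[0,-2.74,-2.39,0,0,0,1],[0,-2.74,-2.39,0,0,0,1],[0,-2.74,-2.39,0,0,0,1]]])

```text
clock: 0.52
tcp_pos: [0.2983, -0.3403, 0.1982]
orientation: [-0.157, -0.689, -0.158, 0.689]
wrist_force: [0.7, 0.2, 0.1]
finger_gap: 0.0856
```

>>> drive_tool(plan=[[[0,-2.74,-2.39,0,0,0,1],[0,-2.74,-2.39,0,0,0,1],[0,-2.74,-2.39,0,0,0,1],[0,-2.74,-2.39,0,0,0,1],[0,-2.74,-2.39,0,0,0,1]]])

```text
clock: 0.93
tcp_pos: [0.346, -0.165, 0.1986]
orientation: [-0.158, -0.689, -0.158, 0.689]
wrist_force: [1.3, 0.5, 0.4]
finger_gap: 0.0854
```

>>> drive_tool(plan=[[[0,-2.74,-2.39,0,0,0,1],[0,-2.74,-2.39,0,0,0,1],[0,-2.74,-2.39,0,0,0,1],[0,-2.74,-2.39,0,0,0,1],[0,-2.74,-2.39,0,0,0,1]]])

```text
clock: 1.35
tcp_pos: [0.3939, 0.0104, 0.1987]
orientation: [0.158, 0.689, 0.158, -0.689]
wrist_force: [0.3, -1.0, -0.2]
finger_gap: 0.0855
```

>>> drive_tool(plan=[[[0,-2.74,-2.39,0,0,0,1],[0,-2.74,-2.39,0,0,0,1],[0,-2.74,-2.39,0,0,0,1],[0,-2.74,-2.39,0,0,0,1],[0,-2.74,-2.39,0,0,0,1]]])

```text
clock: 1.77
tcp_pos: [0.4418, 0.1859, 0.1985]
orientation: [-0.158, -0.689, -0.158, 0.689]
wrist_force: [1.2, -0.5, 0.2]
finger_gap: 0.0851
```

>>> drive_tool(plan=[[[0,0,0,-7,0,0,1],[0,0,0,-7,0,0,1],[0,0,0,-7,0,0,1],[0,0,0,-7,0,0,1],[0,0,0,-7,0,0,1]]])

```text
clock: 2.18
tcp_pos: [0.4416, 0.1841, 0.1982]
orientation: [-0.36, -0.608, -0.36, 0.609]
wrist_force: [-0.0, 0.7, 0.8]
finger_gap: 0.0853
```

```bash
python3 - <<'E'
from h import *
show()
E
```

```text
t2.18 lane mm [-135.7  196.8] z 198.2 jaw ang rel laneX -23.4 toolz ang -113.4 down [-0.001 -0.    -1.   ] F [-0.   0.7  0.8] gap 0.085 q6 2.30
```

>>> drive_tool(plan=[[[0,0,0,-7.1,0,0,1],[0,0,0,-7.1,0,0,1],[0,0,0,-7.1,0,0,1],[0,0,0,-7.1,0,0,1],[0,0,0,-7.1,0,0,1]]])

```text
clock: 2.6
tcp_pos: [0.4416, 0.1838, 0.1983]
orientation: [0.528, 0.47, 0.528, -0.47]
wrist_force: [0.7, -0.7, -0.4]
finger_gap: 0.0855
```

>>> drive_tool(plan=[[[0,0,0,-7.1,0,0,1],[0,0,0,-7.1,0,0,1],[0,0,0,-7.1,0,0,1],[0,0,0,-7.1,0,0,1],[0,0,0,-7.1,0,0,1]]])

```text
clock: 3.02
tcp_pos: [0.4417, 0.1838, 0.1984]
orientation: [0.646, 0.286, 0.647, -0.287]
wrist_force: [0.3, 0.5, 0.3]
finger_gap: 0.0853
```

>>> drive_tool(plan=[[[0,0,0,-7.1,0,0,1],[0,0,0,-7.1,0,0,1],[0,0,0,-7.1,0,0,1],[0,0,0,-7.1,0,0,1],[0,0,0,-7.1,0,0,1]]])

```text
clock: 3.43
tcp_pos: [0.4417, 0.1838, 0.1984]
orientation: [0.703, 0.076, 0.703, -0.076]
wrist_force: [-0.3, 0.1, 0.4]
finger_gap: 0.0854
```

>>> drive_tool(plan=[[[0,0,0,-6.9,0,0,1],[3.5,0,0,0,0,0,1],[4,0,0,0,0,0,1],[4,0,0,0,0,0,1],[3,0,0,0,0,0,1]]])

```text
clock: 3.85
tcp_pos: [0.4403, 0.1835, 0.0509]
orientation: [0.705, 0.035, 0.707, -0.036]
wrist_force: [0.2, 0.2, 0.2]
finger_gap: 0.0852
```

```bash
python3 - <<'E'
from h import *
show(); im=box(); goto((-135,197),4)
cv2.imwrite("pics/t1.png",cv2.resize(im[140:280,150:330],None,fx=4,fy=4)[:,:,::-1])
E
```

```text
t3.85 lane mm [-137.   196.1] z 50.9 jaw ang rel laneX 89.6 toolz ang -0.4 down [-0.002 -0.001 -1.   ] F [0.2 0.2 0.2] gap 0.085 q6 0.33
box lane [-43.8 197. ] yaw -10.2 dim 119.6 98.7
box lane [-17.9 418.7] yaw -22.5 dim 120.8 97.3
box lane [188.6 314.8] yaw 11.3 dim 99.5 118.9
tool shift cm [4.2  0.24 0.61]
```

View pics/t1.png

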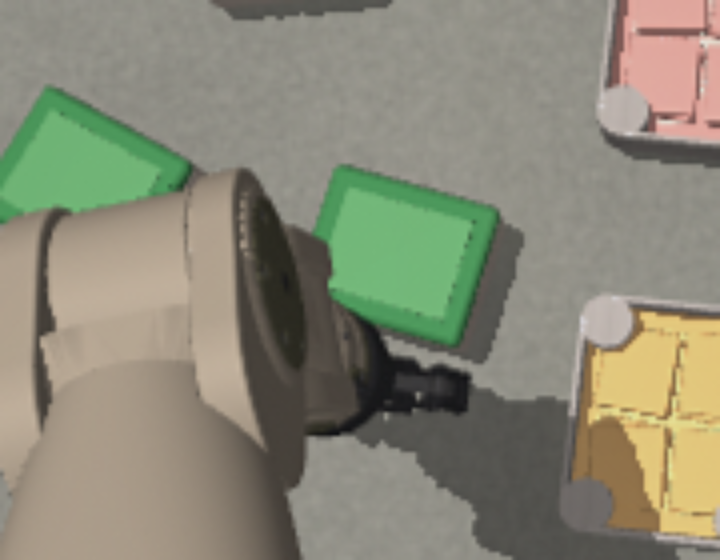

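>>> drive_tool(plan=[[[2,0.4,0,0,0,0,0.8],[2,0,0,0,0,0,0.8],[0.6,0,0,0,0,0,0.8],[0,0,0.5,0,0,0,0.8],[0,0,0.8,0,0,0,0.8]]])

```text
clock: 4.32
tcp_pos: [0.4553, 0.1866, 0.0085]
orientation: [0.706, 0.035, 0.706, -0.036]
wrist_force: [0.6, 0.4, 0.2]
finger_gap: 0.0683
```

>>> drive_tool(plan=[[[0,0,0.6,0,0,0,0.8],[0,0,0.6,0,0,0,0.8],[0,0,0.6,0,0,0,0.8],[0,0,0.6,0,0,0,0.8],[0,0,0.6,0,0,0,0.8]]])

```text
clock: 4.73
tcp_pos: [0.4855, 0.1833, 0.008]
orientation: [0.706, 0.036, 0.706, -0.036]
wrist_force: [-2.4, 0.0, 1.7]
finger_gap: 0.0687
```

```bash
python3 - <<'E'
from h import *
show(); im=box()
cv2.imwrite("pics/t2.png",cv2.resize(im[140:280,150:330],None,fx=4,fy=4)[:,:,::-1])
im=env.read_camera("scene")
cv2.imwrite("pics/s2.png",cv2.resize(im[120:300,250:500],None,fx=3,fy=3)[:,:,::-1])
E
```

```text
t4.73 lane mm [-91.9 200.2] z 8.0 jaw ang rel laneX 89.6 toolz ang -0.4 down [-0. -0. -1.] F [-2.4  0.   1.7] gap 0.069 q6 0.31
box lane [-25.8 198.4] yaw -2.3 dim 112.9 92.4
box lane [ -4.9 451.7] yaw 69.5 dim 52.6 98.1
box lane [188.5 314.8] yaw 11.3 dim 99.3 118.9
```

View pics/t2.png

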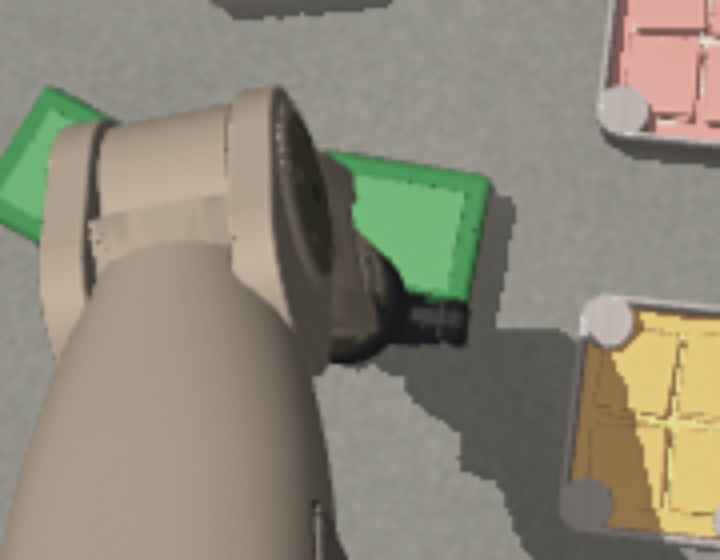

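View pics/s2.png

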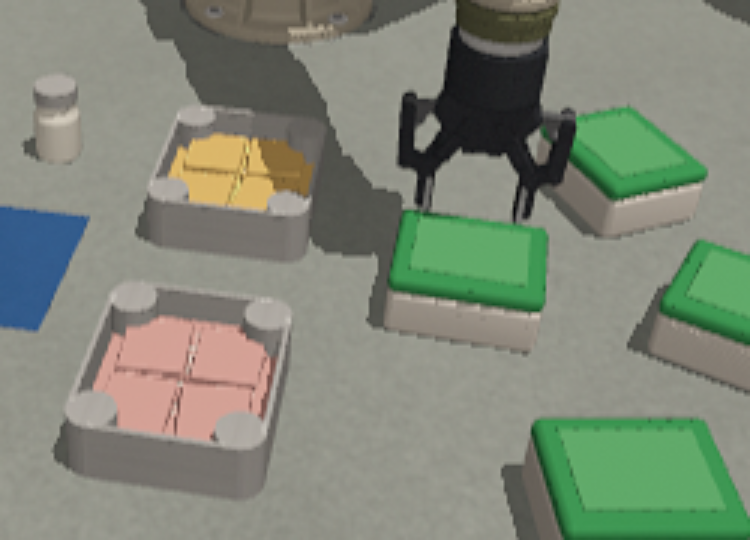

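>>> drive_tool(plan=[[[0,0,0.6,-0.4,0,0,0.8],[0,0,0.6,0,0,0,0.8],[0,0,0.6,0,0,0,0.8],[0,0,0.5,0,0,0,0.8],[0,0,0.4,0,0,0,0.8]]])

```text
clock: 5.25
tcp_pos: [0.5129, 0.181, 0.0076]
orientation: [0.706, 0.033, 0.706, -0.033]
wrist_force: [-1.2, 0.6, -1.0]
finger_gap: 0.0686
```

```bash
python3 - <<'E'
from h import *
show(); im=box()
cv2.imwrite("pics/t3.png",cv2.resize(im[140:280,150:330],None,fx=4,fy=4)[:,:,::-1])
sc=env.read_camera("scene")
for r in rect(green(sc),.05,"scene"): print(lane(np.array(r[0])/1000)*1000,r[1],r[2]+5.4)
E
```

```text
t5.25 lane mm [-64.4 200.5] z 7.6 jaw ang rel laneX 90.0 toolz ang 0.0 down [ 0.  0. -1.] F [-1.2  0.6 -1. ] gap 0.069 q6 0.29
box lane [  0.3 187.6] yaw -89.3 dim 85.2 91.2
box lane [-12.  466.7] yaw -82.1 dim 113.2 53.6
box lane [188.5 314.8] yaw 11.3 dim 99.3 118.9
[191.28245258 312.57173758] (103.86544799804688, 121.58595275878906) 11.209091091156006
[-14.94527625 415.59187347] (119.11616516113281, 110.65373229980469) 67.44713821411133
[ -0.67026682 202.02026911] (119.36163330078125, 110.43901824951172) 90.25993957519532
[-214.46539583  331.56535316] (129.14585876464844, 107.6313247680664) 30.80493583679199
[-1463.60412216  1242.38468385] (44.755836486816406, 745.701416015625) 68.97869338989258
[-1607.06227322  1096.23889702] (32.952186584472656, 1500.829833984375) 74.17256011962891
```

View pics/t3.png

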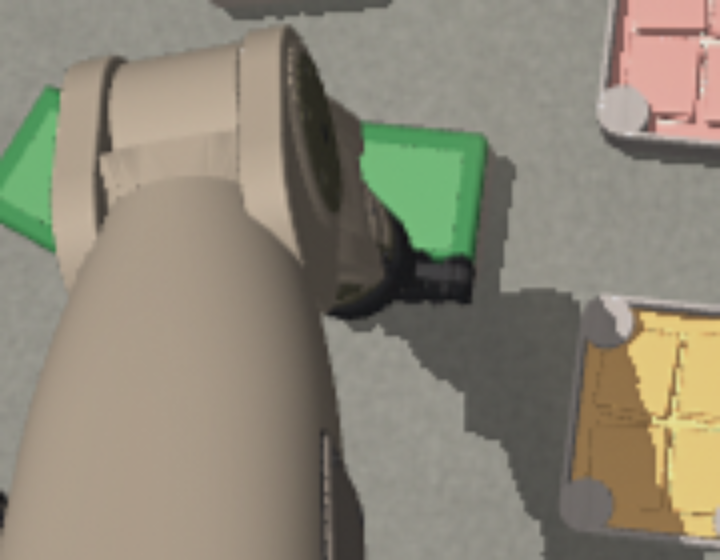

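>>> drive_tool(plan=[[[0,0,0.2,0,0,0,0.8],[0,0,0.15,0,0,0,0.8],[0,0,0,0,0,0,0.8],[0,0,-1.5,0,0,0,0.8],[0,0,-3,0,0,0,0.8]]])

```text
clock: 5.77
tcp_pos: [0.4751, 0.185, 0.0085]
orientation: [0.708, 0.034, 0.704, -0.033]
wrist_force: [1.2, 1.0, 0.8]
finger_gap: 0.0687
```

>>> drive_tool(plan=[[[-4,0,-3,0,0,0,0.6],[-4,0,0,0,0,0,0.6],[-4,3,0,0,0,0,0.6],[0,4,0,0,0,0,0.6],[0,4,0,0,0,0,0.6]]])

```text
clock: 6.18
tcp_pos: [0.4587, 0.2934, 0.1183]
orientation: [0.709, 0.035, 0.704, -0.033]
wrist_force: [1.1, -0.2, -1.4]
finger_gap: 0.0513
```

```bash
python3 - <<'E'
from h import *
show(); im=box()
cv2.imwrite("pics/t4.png",cv2.resize(im[140:280,150:330],None,fx=4,fy=4)[:,:,::-1])
sc=env.read_camera("scene")
for r in rect(green(sc),.05,"scene"): print(lane(np.array(r[0])/1000)*1000,r[1],r[2]+5.4)
goto((0,290),130)
E
```

```text
t6.18 lane mm [-129.   307.3] z 118.3 jaw ang rel laneX 89.9 toolz ang -0.1 down [ 0.008  0.003 -1.   ] F [ 1.1 -0.2 -1.4] gap 0.051 q6 0.52
box lane [-217.5  334.3] yaw -59.2 dim 118.5 99.8
box lane [ -1.3 204.5] yaw 0.0 dim 118.9 99.1
box lane [-12.9 416.5] yaw -22.5 dim 120.5 86.3
box lane [188.6 314.8] yaw 11.3 dim 99.5 118.9
[191.28245258 312.57173758] (103.86544799804688, 121.58595275878906) 11.209091091156006
[-14.94527625 415.59187347] (119.11616516113281, 110.65373229980469) 67.44713821411133
[  0.60943612 202.091869  ] (119.30426025390625, 111.4767837524414) 89.89781036376954
[-214.46539583  331.56535316] (129.14585876464844, 107.6313247680664) 30.80493583679199
[-1482.42108045  1249.61603742] (44.75584411621094, 705.38427734375) 68.97869338989258
[-1607.06227322  1096.23889702] (32.952186584472656, 1500.829833984375) 74.17256011962891
tool shift cm [-1.37 -2.13 13.04]
```

View pics/t4.png

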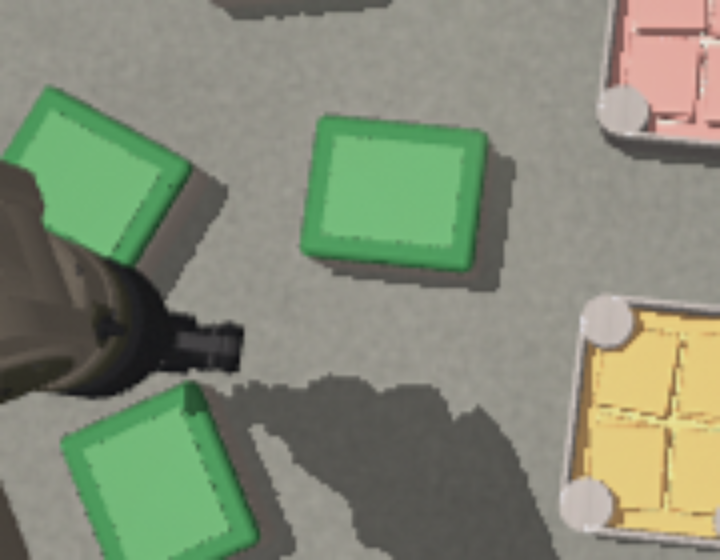

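>>> drive_tool(plan=[[[-0.3,-0.4,3.26,0,0,0,0.6],[-0.3,-0.4,3.26,0,0,0,0.6],[-0.3,-0.4,3.26,0,0,0,0.6],[-0.3,-0.4,3.26,0,0,0,0.6],[0,0,0,7,0,0,0.6]]])

```text
clock: 6.7
tcp_pos: [0.5905, 0.2615, 0.1263]
orientation: [0.705, 0.078, 0.701, -0.078]
wrist_force: [0.2, 0.6, 0.7]
finger_gap: 0.0512
```

>>> drive_tool(plan=[[[0,0,0,7,0,0,0.6],[0,0,0,7,0,0,0.6],[0,0,0,7,0,0,0.6],[0,0,0,7,0,0,0.6],[0,0,0,7,0,0,0.6]]])

```text
clock: 7.12
tcp_pos: [0.5843, 0.2629, 0.1263]
orientation: [0.647, 0.286, 0.646, -0.286]
wrist_force: [-0.5, -0.4, 0.3]
finger_gap: 0.0513
```

>>> drive_tool(plan=[[[0,0,0,7,0,0,0.6],[0,0,0,7,0,0,0.6],[0,0,0,7,0,0,0.6],[0,0,0,7,0,0,0.6],[0,0,0,7,0,0,0.6]]])

```text
clock: 7.53
tcp_pos: [0.5843, 0.263, 0.1263]
orientation: [0.531, 0.467, 0.53, -0.467]
wrist_force: [-0.3, -0.5, -0.1]
finger_gap: 0.0511
```

>>> drive_tool(plan=[[[0,0,0,7,0,0,0.6],[0,0,0,6,0,0,0.6],[0,0,0,0,0,0,0.6],[0,0,0,0,0,0,0.6],[0,0,0,0,0,0,0.6]]])

```text
clock: 7.95
tcp_pos: [0.5841, 0.2633, 0.1264]
orientation: [-0.477, -0.522, -0.477, 0.522]
wrist_force: [0.4, 0.3, -0.5]
finger_gap: 0.0513
```

```bash
python3 - <<'E'
from h import *
show(); goto((-1.3,292),6)
E
```

```text
t7.95 lane mm [ -1.3 289.1] z 126.4 jaw ang rel laneX 0.2 toolz ang -89.8 down [ 0. -0. -1.] F [ 0.4  0.3 -0.5] gap 0.051 q6 1.96
tool shift cm [12.04 -0.   -0.29]
```

>>> drive_tool(plan=[[[4,0,-0.3,0.2,0,0,0.6],[4,0,0,0,0,0,0.6],[3.6,0,0,0,0,0,0.6],[0.4,0,0,0,0,0,0.6],[0,0,0.5,0,0,0,0.6]]])

```text
clock: 8.37
tcp_pos: [0.5813, 0.2613, 0.0039]
orientation: [-0.475, -0.521, -0.477, 0.525]
wrist_force: [-0.1, -0.2, 0.2]
finger_gap: 0.0512
```

>>> drive_tool(plan=[[[0,0,0.7,0,0,0,0.6],[0,0,0.7,0,0,0,0.6],[0,0,0.7,0,0,0,0.6],[0,0,0.7,0,0,0,0.6],[0,0,0.7,0,0,0,0.6]]])

```text
clock: 8.78
tcp_pos: [0.5824, 0.227, 0.0089]
orientation: [0.476, 0.525, 0.475, -0.522]
wrist_force: [0.5, 3.8, 3.1]
finger_gap: 0.0512
```

```bash
python3 - <<'E'
from h import *
show(); im=box()
cv2.imwrite("pics/t5.png",cv2.resize(im[140:280,190:370],None,fx=4,fy=4)[:,:,::-1])
E
```

```text
t8.78 lane mm [  0.4 252.8] z 8.9 jaw ang rel laneX -0.2 toolz ang -90.2 down [ 0.005  0.002 -1.   ] F [0.5 3.8 3.1] gap 0.051 q6 1.91
box lane [ -1.6 183.3] yaw 0.1 dim 118.6 98.7
box lane [188.5 314.6] yaw 11.3 dim 99.3 119.2
```

View pics/t5.png

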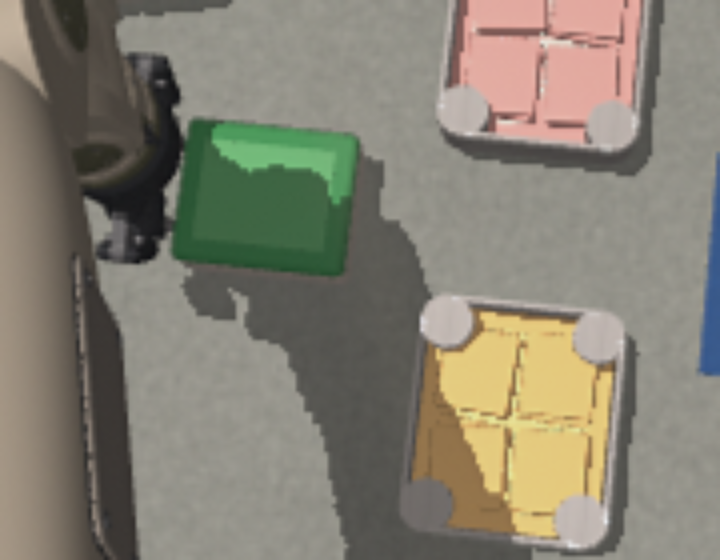

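>>> drive_tool(plan=[[[0,0,0.8,0,0,0,0.6],[0,0,0.8,0,0,0,0.6],[0,0,0.8,0,0,0,0.6],[0,0,0.8,0,0,0,0.6],[0,0,0.8,0,0,0,0.6]]])

```text
clock: 9.25
tcp_pos: [0.5763, 0.1862, 0.0064]
orientation: [-0.475, -0.524, -0.475, 0.524]
wrist_force: [0.8, 3.4, 3.4]
finger_gap: 0.0514
```

```bash
python3 - <<'E'
from h import *
show(); im=box()
E
```

```text
t9.25 lane mm [ -1.8 211.6] z 6.4 jaw ang rel laneX -0.2 toolz ang -90.2 down [-0.  0. -1.] F [0.8 3.4 3.4] gap 0.051 q6 1.85
box lane [ -3.2 141.9] yaw 0.4 dim 119.3 98.2
box lane [ -5.2 451.5] yaw 67.3 dim 49.9 96.9
box lane [188.5 314.6] yaw 11.3 dim 99.3 119.2
```

>>> drive_tool(plan=[[[0,0.12,0.5,0,0,0,0.6],[0,0.12,0.5,0,0,0,0.6],[0,0.12,0.5,0,0,0,0.6],[0,0.05,0.5,0,0,0,0.6],[0,0,0.5,0,0,0,0.6]]])

```text
clock: 9.72
tcp_pos: [0.5782, 0.161, 0.0061]
orientation: [-0.475, -0.523, -0.475, 0.524]
wrist_force: [-0.4, 1.8, -0.3]
finger_gap: 0.0513
```

```bash
python3 - <<'E'
from h import *
show(); im=box()
cv2.imwrite("pics/t6.png",cv2.resize(im[140:280,230:410],None,fx=4,fy=4)[:,:,::-1])
E
```

```text
t9.72 lane mm [  2.4 186.7] z 6.1 jaw ang rel laneX -0.2 toolz ang -90.2 down [-0.    -0.001 -1.   ] F [-0.4  1.8 -0.3] gap 0.051 q6 1.81
box lane [  1.1 116.6] yaw 0.1 dim 118.5 98.6
box lane [-12.1 433.6] yaw 67.3 dim 88.4 97.8
box lane [219.4 321. ] yaw 12.3 dim 37.2 118.5
```

View pics/t6.png

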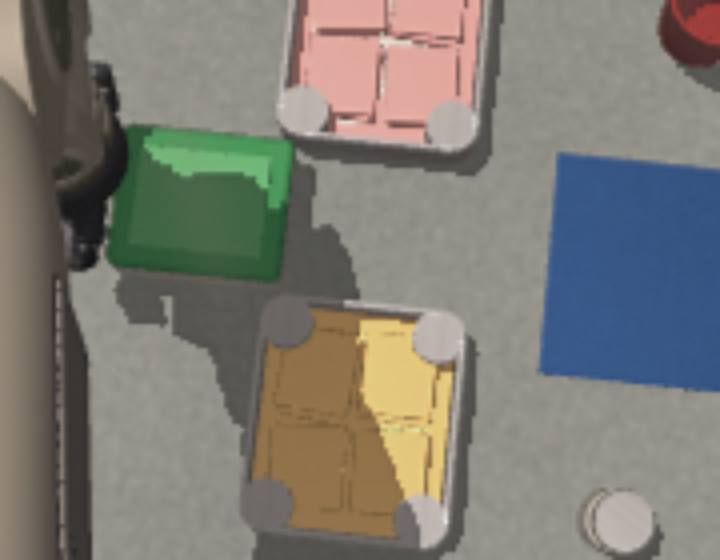

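```bash
python3 - <<'E'
from h import *
im=env.read_camera("top")
sc=env.read_camera("scene")
cv2.imwrite("pics/t7.png",cv2.resize(im[162:232,270:350],None,fx=9,fy=8,interpolation=cv2.INTER_NEAREST)[:,:,::-1])
cv2.imwrite("pics/s7.png",cv2.resize(sc[150:290,260:420],None,fx=4,fy=4)[:,:,::-1])
# predicted outline overlay
o=cv2.resize(im[110:290,250:370],None,fx=3.3,fy=3.3)[:,:,::-1].copy()
def dl(P,z,col):
    w=np.array([np.r_[world(np.array(p)/1000),z] for p in P]); uv=((proj("top",w)-[250,110]+.5)*3.3-.5); cv2.polylines(o,[np.round(uv*8).astype(int)],True,col,1,cv2.LINE_AA,3)
for c in(lane([.42353,-.01427])*1000,lane([.69291,-.03503])*1000):
    print(c); dl([c+[80,70],c+[-80,70],c+[-80,-70],c+[80,-70]],.05,(0,0,255))
cv2.imwrite("pics/o7.png",o)
E
```

```text
[-135.04917407   -2.33963336]
[135.08899654   2.34339769]
```

View pics/t7.png

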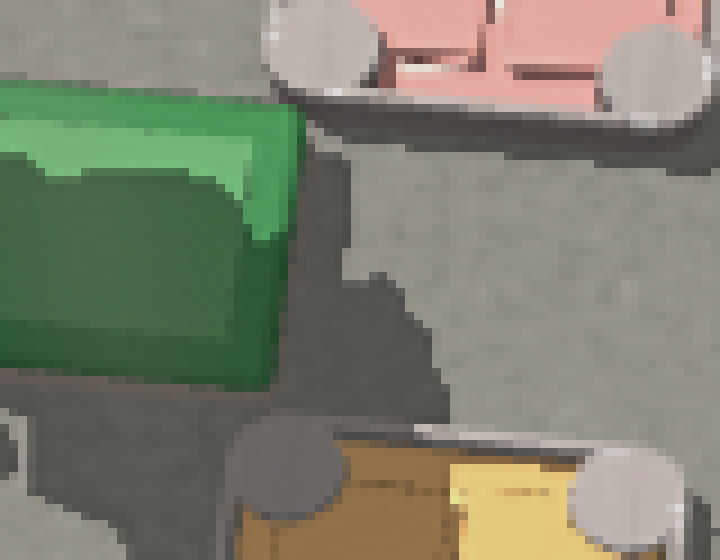

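View pics/o7.png

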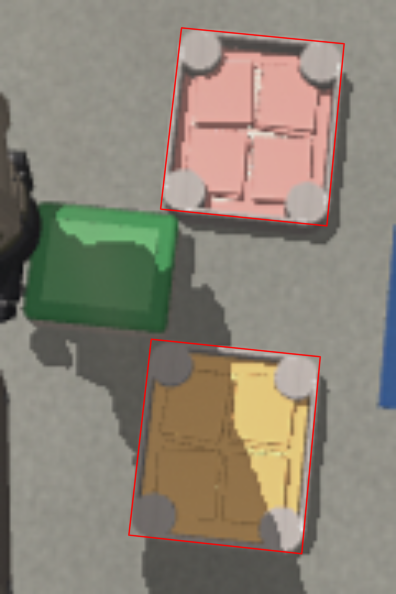

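View pics/s7.png

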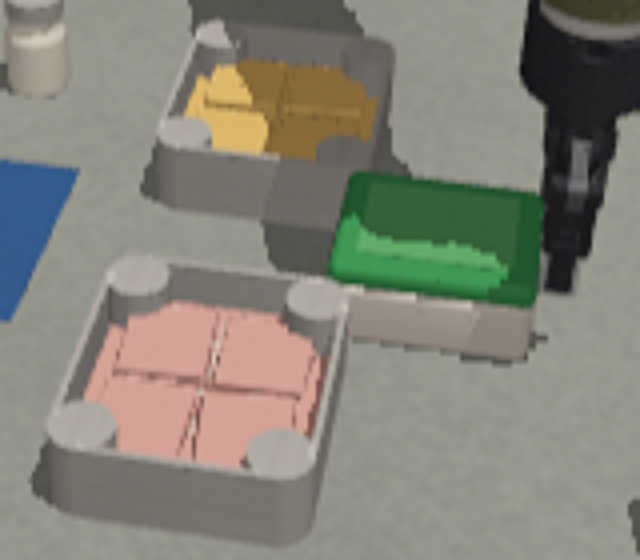

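>>> drive_tool(plan=[[[0,-0.06,0.5,0,0,0,0.6],[0,-0.06,0.5,0,0,0,0.6],[0,-0.04,0.5,0,0,0,0.6],[0,0,0.5,0,0,0,0.6],[0,0,0.5,0,0,0,0.6]]])

```text
clock: 10.28
tcp_pos: [0.5738, 0.1364, 0.0063]
orientation: [-0.475, -0.524, -0.475, 0.524]
wrist_force: [0.4, 1.4, -0.3]
finger_gap: 0.051
```

```bash
python3 - <<'E'
from h import *
show(); im=box()
cv2.imwrite("pics/t8.png",cv2.resize(im[162:232,270:350],None,fx=9,fy=8,interpolation=cv2.INTER_NEAREST)[:,:,::-1])
E
```

```text
t10.28 lane mm [  0.4 161.8] z 6.3 jaw ang rel laneX -0.2 toolz ang -90.2 down [-0. -0. -1.] F [ 0.4  1.4 -0.3] gap 0.051 q6 1.77
box lane [ 0.2 92. ] yaw -0.2 dim 118.9 99.3
box lane [-18.1 419. ] yaw -22.5 dim 120.3 97.8
box lane [213.9 319. ] yaw 10.4 dim 47.8 117.3
```

View pics/t8.png

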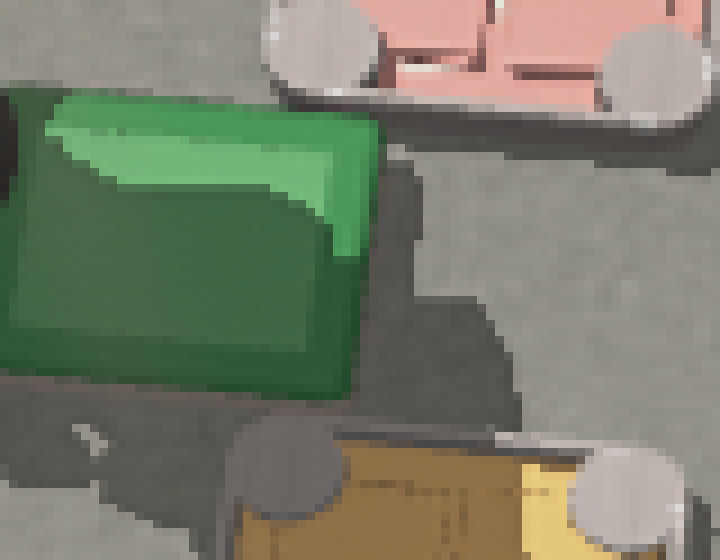

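>>> drive_tool(plan=[[[0,-0.03,0.7,0,0,0,0.6],[0,-0.03,0.7,0,0,0,0.6],[0,-0.02,0.7,0,0,0,0.6],[0,0,0.7,0,0,0,0.6],[0,0,0.7,0,0,0,0.6]]])

```text
clock: 10.75
tcp_pos: [0.5699, 0.1014, 0.0065]
orientation: [-0.475, -0.524, -0.475, 0.524]
wrist_force: [0.4, 1.7, -0.5]
finger_gap: 0.0511
```

>>> drive_tool(plan=[[[0,0,0.7,0,0,0,0.6],[0,0,0.7,0,0,0,0.6],[0,0,0.7,0,0,0,0.6],[0,0,0.7,0,0,0,0.6],[0,0,0.7,0,0,0,0.6]]])

```text
clock: 11.17
tcp_pos: [0.5665, 0.0667, 0.0064]
orientation: [-0.475, -0.524, -0.475, 0.524]
wrist_force: [0.2, 1.3, -0.2]
finger_gap: 0.0512
```

```bash
python3 - <<'E'
from h import *
show(); im=box()
cv2.imwrite("pics/t9.png",cv2.resize(im[150:250,250:370],None,fx=6,fy=6,interpolation=cv2.INTER_NEAREST)[:,:,::-1])
E
```

```text
t11.17 lane mm [-0.3 91.7] z 6.4 jaw ang rel laneX -0.2 toolz ang -90.2 down [-0. -0. -1.] F [ 0.2  1.3 -0.2] gap 0.051 q6 1.64
box lane [-217.9  334.4] yaw -59.7 dim 118.5 99.6
box lane [-1.  18.2] yaw -0.1 dim 111.6 99.8
box lane [-18.1 418.7] yaw -22.7 dim 120.4 98.0
box lane [188.7 314.7] yaw 11.3 dim 99.5 119.2
```

View pics/t9.png

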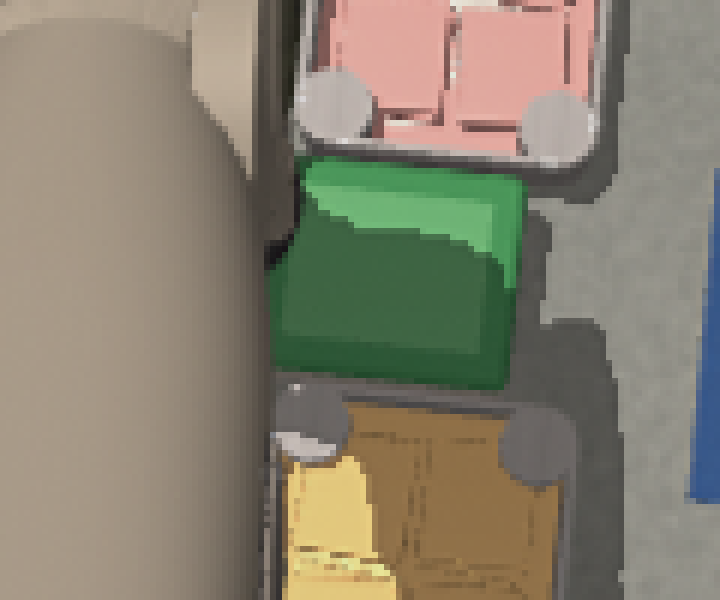

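>>> drive_tool(plan=[[[0,0,0.7,0,0,0,0.6],[0,0,0.7,0,0,0,0.6],[0,0,0.7,0,0,0,0.6],[0,0,0.7,0,0,0,0.6],[0,0,0.7,0,0,0,0.6]]])

```text
clock: 11.63
tcp_pos: [0.5631, 0.0319, 0.0065]
orientation: [0.475, 0.524, 0.475, -0.524]
wrist_force: [0.5, 1.6, -0.5]
finger_gap: 0.0513
```

>>> drive_tool(plan=[[[0,0,0.8,0,0,0,0.6],[0,0,0.8,0,0,0,0.6],[0,0,0.8,0,0,0,0.6],[0,0,0.8,0,0,0,0.6],[0,0,0.8,0,0,0,0.6]]])

```text
clock: 12.05
tcp_pos: [0.5592, -0.0081, 0.0065]
orientation: [0.475, 0.524, 0.475, -0.524]
wrist_force: [0.1, 2.7, 0.1]
finger_gap: 0.0513
```

```bash
python3 - <<'E'
from h import *
show(); im=box()
cv2.imwrite("pics/t10.png",cv2.resize(im[140:260,290:440],None,fx=5,fy=5,interpolation=cv2.INTER_NEAREST)[:,:,::-1])
E
```

```text
t12.05 lane mm [-0.5 16.6] z 6.5 jaw ang rel laneX -0.2 toolz ang -90.2 down [ 0. -0. -1.] F [0.1 2.7 0.1] gap 0.051 q6 1.51
box lane [-217.5  334.3] yaw -59.2 dim 118.5 99.8
box lane [ -1.5 -72.5] yaw 89.8 dim 80.3 99.7
box lane [-18.1 418.8] yaw -22.7 dim 120.4 98.2
box lane [188.5 314.8] yaw 11.3 dim 99.3 118.9
```

View pics/t10.png

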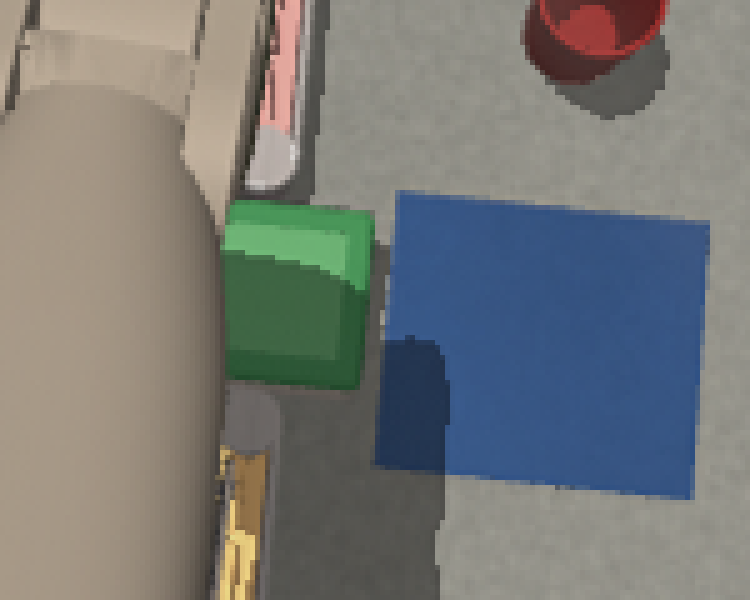

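>>> drive_tool(plan=[[[0,0,0.8,0,0,0,0.6],[0,0,0.8,0,0,0,0.6],[0,0,0.8,0,0,0,0.6],[0,0,0.8,0,0,0,0.6],[0,0,0.8,0,0,0,0.6]]])

```text
clock: 12.52
tcp_pos: [0.5554, -0.0478, 0.0065]
orientation: [0.475, 0.524, 0.475, -0.524]
wrist_force: [0.3, 3.1, 0.2]
finger_gap: 0.0514
```

>>> drive_tool(plan=[[[0,0,0.8,0,0,0,0.6],[0,0,0.8,0,0,0,0.6],[0,0,0.8,0,0,0,0.6],[0,0,0.8,0,0,0,0.6],[0,0,0.8,0,0,0,0.6]]])

```text
clock: 12.93
tcp_pos: [0.5514, -0.0877, 0.0065]
orientation: [0.475, 0.524, 0.475, -0.524]
wrist_force: [0.0, 3.0, 1.1]
finger_gap: 0.0515
```

>>> drive_tool(plan=[[[0,-0.05,0.8,0,0,0,0.6],[0,-0.05,0.8,0,0,0,0.6],[0,-0.05,0.8,0,0,0,0.6],[0,-0.05,0.8,0,0,0,0.6],[0,-0.05,0.8,0,0,0,0.6]]])

```text
clock: 13.35
tcp_pos: [0.545, -0.1272, 0.0065]
orientation: [-0.475, -0.524, -0.475, 0.524]
wrist_force: [0.3, 2.2, 1.1]
finger_gap: 0.051
```

```bash
python3 - <<'E'
from h import *
show(); im=box()
cv2.imwrite("pics/t11.png",cv2.resize(im[140:260,290:440],None,fx=5,fy=5,interpolation=cv2.INTER_NEAREST)[:,:,::-1])
E
```

```text
t13.35 lane mm [  -3.5 -103.4] z 6.5 jaw ang rel laneX -0.2 toolz ang -90.2 down [ 0. -0. -1.] F [0.3 2.2 1.1] gap 0.051 q6 1.30
box lane [-217.6  334.3] yaw -59.3 dim 118.5 99.7
box lane [-18.2 418.8] yaw -22.7 dim 120.5 98.1
box lane [188.6 314.8] yaw 11.3 dim 99.5 118.9
```

View pics/t11.png

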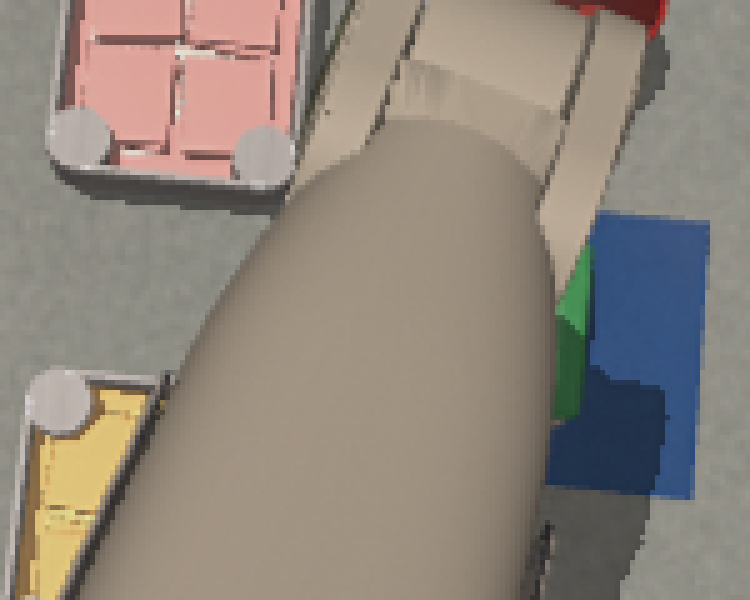

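>>> drive_tool(plan=[[[0,0,0.9,0,0,0,0.6],[0,0,0.9,0,0,0,0.6],[0,0,0.9,0,0,0,0.6],[0,0,0.9,0,0,0,0.6],[0,0,0.6,0,0,0,0.6]]])

```text
clock: 13.82
tcp_pos: [0.541, -0.1696, 0.0064]
orientation: [-0.475, -0.524, -0.475, 0.524]
wrist_force: [0.7, 2.5, 1.9]
finger_gap: 0.0513
```

>>> drive_tool(plan=[[[0,0,0,0,0,0,0.6],[0,0,-1.5,0,0,0,0.6],[0,0,-2,0,0,0,0.6],[-3,0,0,0,0,0,0.6],[-4,0,0,0,0,0,0.6]]])

```text
clock: 14.23
tcp_pos: [0.5409, -0.1316, 0.0733]
orientation: [-0.473, -0.522, -0.478, 0.525]
wrist_force: [1.4, 0.4, -0.4]
finger_gap: 0.0514
```

>>> drive_tool(plan=[[[-4,0,0,0,0,0,0.6],[-4,0,0,0,0,0,0.6],[0,0,-4,0,0,0,0.6],[0,0,-4,0,0,0,0.6],[0,0,-4,0,0,0,0.6]]])

```text
clock: 14.65
tcp_pos: [0.557, -0.0141, 0.1577]
orientation: [0.475, 0.525, 0.473, -0.524]
wrist_force: [0.6, -1.2, 0.2]
finger_gap: 0.051
```

>>> drive_tool(plan=[[[0,0,-4,0,0,0,0.6],[0,0,-4,0,0,0,0.6],[0,0,-4,0,0,0,0.6],[0,0,-4,0,0,0,0.6],[0,0,0,0,0,0,0.6]]])

```text
clock: 15.07
tcp_pos: [0.5717, 0.1514, 0.1562]
orientation: [0.477, 0.523, 0.477, -0.521]
wrist_force: [0.1, -1.1, 0.4]
finger_gap: 0.0513
```

```bash
python3 - <<'E'
from h import *
show(); im=box(); print("mat lane",lane([.53006,-.2415])*1000)
cv2.imwrite("pics/t12.png",cv2.resize(im[120:300,300:500],None,fx=3.3,fy=3.3,interpolation=cv2.INTER_CUBIC)[:,:,::-1])
cv2.imwrite("pics/s12.png",env.read_camera("scene")[:,:,::-1])
E
```

```text
t15.07 lane mm [ -3.1 176.5] z 156.2 jaw ang rel laneX 0.2 toolz ang -89.8 down [ 0.001  0.002 -1.   ] F [ 0.1 -1.1  0.4] gap 0.051 q6 1.78
box lane [  -5.1 -216.8] yaw -0.2 dim 119.7 99.5
mat lane [  -7.60772594 -218.53581996]
```

View pics/t12.png

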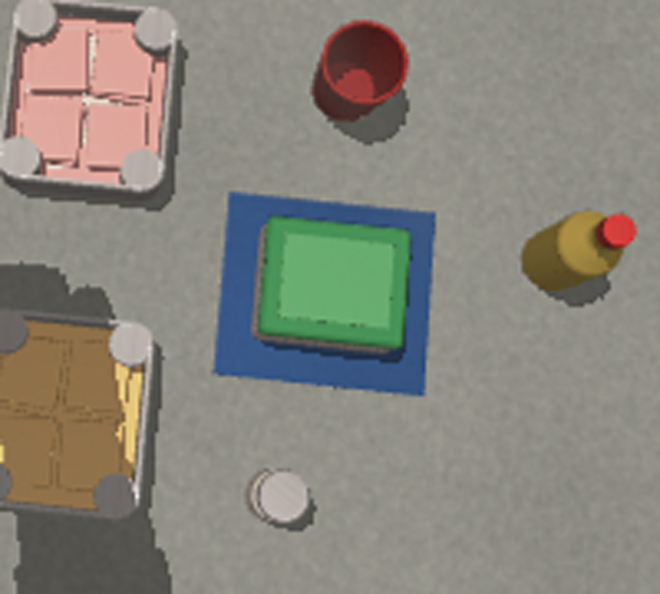

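View pics/s12.png

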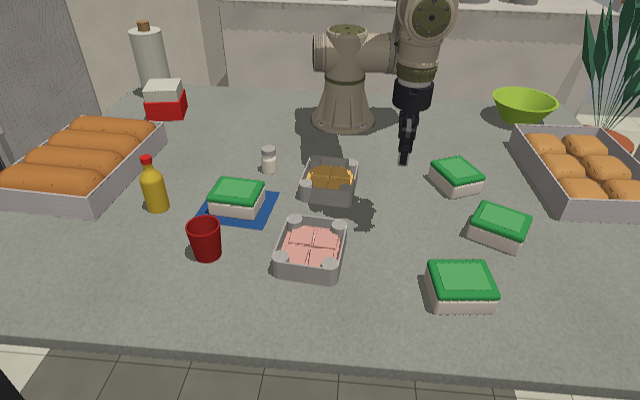

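The box sits in the middle of the mat, about 2.5 mm off centre across the lane and 1.7 mm along it. It is flat, the bottle, cup and shaker haven't moved, and the arm is clear. Handing in.

```bash
python3 -c "
from workcell import env
print(env.hand_in())"
```

```text
the job is handed in; nothing more can be done
None
```

The lunch box is wholly on the blue pick-up mat, and I handed the job in at about 15 s on the robot's clock; the hand-in reports no verdict.

- **Which box:** of the four look-alikes I pushed the one farthest to the robot's right. It started about 44 mm off the gap's centre line and turned about 10° from it.
- **Pushing:** I pushed its robot-side face with two spread fingers, which squared it up and brought it into line. I then pushed its back face through the gap onto the mat, with three lateral corrections of 1–4 mm before and at the entrance and one on the mat. The wrist force stayed at a few newtons in every reading, and the pictures showed no contact with the pans.
- **Last check:** in the top view the box is about 2.5 mm (across) and 1.7 mm (along) from the mat's centre, turned 0.2°, so there is about 28 mm to spare on every side. It looks flat, the arm is well clear, and the bottle, cup and shaker are where they started.
- **Disagreement:** the two cameras put things 2–4 mm apart, roughly their calibration error. I used the top view throughout, and near the gap I checked it against the box-to-pan gaps visible in the picture.

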